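# Dress the curled edge of a tent-pole sleeve

### The job

The pipe cutter left the top inside edge of the tent-pole sleeve curled inwards all the way round. Take the deburring tool out of its stand and run its blade in a full circle around the inside edge, pressing outwards gently and steadily (never harder than about 12 N, and only with the tool, not the fingers), until the lip is flush with the bore all round. Then put the tool back upright in its stand, fully down, let go, and leave the other things alone.

Things in the scene. Friction and masses are not known exactly. Their poses are not given: they have to be found in the camera images.
- foot: Square dark steel foot plate, 130 x 130 x 12 mm, fixed to the table; origin at the centre of its underside, z up. On it stands a bare aluminium tent-pole sleeve: an upright tube, 66 mm outside, bore 54 mm across, open at the top, rim 87 mm above the table, rigid. The sleeve is NOT exactly in the middle of the plate (see foot_mouth).
- foot_mouth (a point): Point over the middle of the foot plate at the height of the sleeve's rim, 87 mm above the table; axes as the foot plate. The true bore axis lies up to 7 mm off in the plate's x and up to 7 mm off in its y (unknown, different each time), so the bore wall must be found by touch or sight.
- stand: Grey plastic tool stand, block 70 x 70 x 56 mm, fixed to the table, with a vertical through hole 26 mm wide in its middle; origin at the centre of its underside, z up.
- deburrer: Deburring tool, 111 mm long, 0.16 kg, upright in the stand, flange on the stand's top, origin then 10 mm above the table. Origin: centre of the blade's underside, z up the tool. Round steel blade 18 mm diameter (z 0 to 14 mm), shank 10 mm diameter, flange 40 mm diameter (z 46 to 51), square black handle 24 x 24 mm, sides along its x and y (z 51 to 111).
- deburrer_grip (a point): On the tool's axis in the handle, 85 mm above the blade's underside: a good TCP height for a grasp from above. Held there at a 90 N grip, the blade gives way a few mm in hand and arm at a 10 N sideways push.
- deburrer_blade (a point): Middle of the blade, on the tool's axis, 7 mm above the blade's underside. The blade is round, so the tool need not be turned as it runs round the bore.
- lip0 (a joint): Lip piece 0 of 12 round the sleeve's top inside edge, centred 0 deg anticlockwise (from above) from the plate's x axis. 10 mm high (rim down), 13 mm wide. 0: curled 2.5 mm into the bore (touching blade's axis 15.5 mm from the bore's axis); 0.0025 m: flush with the bore, at its stop (blade axis at 18 mm). Slides radially out at about 5 N, stays where left.
- lip1 (a joint): Lip piece 1 of 12, as lip0, centred 30 deg anticlockwise from the plate's x axis.
- lip2 (a joint): Lip piece 2 of 12, as lip0, centred 60 deg anticlockwise from the plate's x axis.
- lip3 (a joint): Lip piece 3 of 12, as lip0, centred 90 deg anticlockwise from the plate's x axis.
- lip4 (a joint): Lip piece 4 of 12, as lip0, centred 120 deg anticlockwise from the plate's x axis.
- lip5 (a joint): Lip piece 5 of 12, as lip0, centred 150 deg anticlockwise from the plate's x axis.
- lip6 (a joint): Lip piece 6 of 12, as lip0, centred 180 deg anticlockwise from the plate's x axis.
- lip7 (a joint): Lip piece 7 of 12, as lip0, centred 210 deg anticlockwise from the plate's x axis.
- lip8 (a joint): Lip piece 8 of 12, as lip0, centred 240 deg anticlockwise from the plate's x axis.
- lip9 (a joint): Lip piece 9 of 12, as lip0, centred 270 deg anticlockwise from the plate's x axis.
- lip10 (a joint): Lip piece 10 of 12, as lip0, centred 300 deg anticlockwise from the plate's x axis.
- lip11 (a joint): Lip piece 11 of 12, as lip0, centred 330 deg anticlockwise from the plate's x axis.
- kidney_dish: Steel kidney dish, 200 x 80 x 35 mm, bystander. Origin at the centre of its underside.
- cup: Clear plastic cup, 70 mm wide, 90 mm high, bystander. Origin at the centre of its underside.
- disinfectant: White bottle with a blue cap, 60 mm wide, 150 mm high, bystander. Origin at the centre of its underside.
- glove_box: Lilac glove box, 120 x 230 x 70 mm, bystander. Origin at the centre of its underside.
Not all that is in view belongs to the job. What is meant by the deburrer is not green, and is the smaller of those in its own colour. What is shaped like the stand but yellow is not meant.

How it is judged:
On the way, in this order (a step that is already met when the one before it is completed fails the run):
1. the tool is lifted out of its stand (height (world z) of deburrer above 0.062 m), for 0.1 s.
2. the lip is pressed flush all round (each of the 12 pieces pushed out by more than 1.8 of its 2.5 mm) (value of joint each of lip0, lip1, lip2, lip3, lip4, lip5, lip6, lip7, lip8, lip9, lip10, lip11 above 0.0018 m), for 0.2 s.
At the end, for the whole second after the job is handed in: All 12 lip pieces are pushed out more than 1.8 mm (of 2.5); the tool stands released and at rest in the stand's hole, its axis within 6 mm of the hole's, within 0.1 rad of upright and fully down (within 2.5 mm) (all of step 2 and horizontal distance between deburrer and stand below 0.006 m and z of deburrer in the frame of stand below 0.0125 m and angle between deburrer's own z axis and vertical below 0.1 rad and linear speed of deburrer below 0.02 m/s and contact force between the fingers and deburrer below 0.1 N); the robot touches nothing.
It fails at once if the tool is pressed against the sleeve or foot plate with more than 20 N (contact force between deburrer and foot above 20 N).
It fails at once if the fingers press on the sleeve or its plate (contact force between the fingers and foot above 1 N).
It fails at once if a bystander (dish, cup, bottle or glove box) is moved more than 20 mm (distance of any of kidney_dish, cup, disinfectant, glove_box from where it was at the start of the episode above 0.02 m).
It also fails if it takes over 72 s, if anything falls off the work surface, if the arm or the gripper's body presses on something with over 40 N, if the wrist force passes 120 N, or if a joint passes its speed limit or range.

### The arm

A 7-joint arm with a two-finger parallel gripper is mounted at the origin on the work surface. World frame = base frame: x ahead of the robot, y to its left, z up, the work surface at z = 0. Lengths are in m, angles in rad, forces in N, time in s.
With the tool pointing down it reaches from about 0.4 to 0.85 m from the base axis. Payload 10.4 kg.
Tool frame: the origin (TCP) lies between the finger pads, 19 mm behind the fingertips; this is the grasp point; z points along the fingers, y is the line along which they close (so a half turn about z gives the same grasp; the last joint's range is limited). The gripper opens to 87 mm and grips with 3 to 60 N. Pads are 19 mm wide; open, the fingers measure 117 mm over their backs; the gripper's body (75 mm by 190 mm) begins 51 mm behind the grasp point.
Start: joints at [1.148, 0.332, -0.065, 1.46, 0.022, 1.35, -0.088], TCP at [0.243, -0.576, 0.241] pointing down, gripper open.
Joint ranges: [-2.6, 2.6], [-0.5, 2.12], [-1.47, 1.34], [0.16, 2.42], [-1.27, 4.41], [0.06, 2.06], [-2.6, 2.6]. Speed limits (rad/s): [2.22, 2.22, 2.79, 2.79, 3.14, 3.14, 3.14].

### API

Orientations are given as a unit quaternion [w, x, y, z].
In Python, from rig import r gives the robot as it stands. The module is installed in compiled form; this text tells all that it offers.
- The arm moves only by the shell command python3 -m pendant 'ROWS' [FORCE]. ROWS is text: rows parted by semicolons, each of 7 numbers parted by spaces: the opening, from 0 (shut) to 1 (fully open), then the shift along the world's x, y, z in mm, then the turn, a rotation vector about the world's x, y, z in degrees. In form: claw dx dy dz ax ay az; .... A call has 1 to 12 rows; each row shifts and turns the commanded pose from where the row before left it; what a row does not reach is not made up. A row lasts 1/12 s, in which the tool goes at most 41.7 mm and 7.16 degrees, less where a joint would pass 70% of its speed; a pose out of reach is approached as far as the arm can. A call is refused whole if a number of a shift passes 41.7 or a number of a turn 7.16, either way. A call with a gripper value outside its range is refused whole. The fingers move at their own pace and stop on an object; FORCE is the grip in N (left out, the last holds). Time passes only in rows, so rows that do not move let the fingers close. It gives the time, the measured TCP pose, the force, the opening and the grip force at its end, in the units of the state.
- r.sense(): the state, without advancing time (a new reading comes with each control period).
- r.get_image(name): name is "side" or "top"; returns the picture (480x640x3 uint8, red, green, blue); there is no depth.
- r.camera_params(name): a dict with "camera_matrix" (3x3 intrinsics, pixels), "eye" and "attitude" of the camera in the world. Camera axes: x right, y down, z forward; pixel columns grow to the right and rows downward; lengths in m; the calibration is good to about 2 mm. A picture is of the moment at which its call begins. camera_params takes no time and is no camera call.
- r.hand_in(): hands the job in; it is judged then, once.
The state is a dict: "time": time; "joints": joint angles; "qvel": joint speeds; "joint_torque": joint torques, N m; "tcp_pos": TCP position; "tcp_rot": TCP orientation; "ft_force": force on the tool from outside, world axes, zero at the start; "wrist_torque": the same for the moment, N m; "opening": finger opening in m; "grasp_force": force on a finger pad.
Only numpy, scipy, OpenCV 4.12 (cv2) and the standard library are available. Lean on these libraries where they do the work, as an engineer would, in place of code of your own. Each camera call takes 0.05 s, during which the arm holds its last target. There are 200 camera calls.

## Working session

There is one attempt and no reset: what is moved stays moved. The work goes in short steps, Python scripts to look and compute and a shell command to move; the robot and the scene stay as the last step left them, time stands still between calls to the robot, and variables do not carry over. Pictures are saved under pics/ and viewed, at most 10 in all, crops included, and the job is handed in when it is done.

```bash
mkdir -p pics; python3 - <<'E'
from rig import r
import cv2
for n in("side","top"):
    im=r.get_image(n);cv2.imwrite(f"pics/{n}0.png",im[:,:,::-1]);p=r.camera_params(n);print(n,p)
s=r.sense();print(s)
E
```

```text
side {'camera_matrix': array([[530.25441523,   0.        , 324.05168123],
       [  0.        , 530.25441523, 230.59664102],
       [  0.        ,   0.        ,   1.        ]]), 'eye': array([ 0.54009442, -0.87912073,  1.04388657]), 'attitude': array([-0.36359629,  0.93142486, -0.00963018,  0.01235791])}
top {'camera_matrix': array([[553.49005979,   0.        , 316.2671774 ],
       [  0.        , 553.49005979, 236.35956817],
       [  0.        ,   0.        ,   1.        ]]), 'eye': array([0.30556116, 0.00980735, 1.47408129]), 'attitude': array([ 0.07753321, -0.70216924,  0.70527612, -0.05943531])}
{'time': 0.1, 'joints': array([ 1.14837541,  0.3327974 , -0.06468753,  1.46081005,  0.0216015 ,
        1.34990225, -0.08847525]), 'qvel': array([ 1.13761178e-04, -2.18711289e-03, -1.14811229e-03, -1.58689319e-03,
        9.73461814e-05, -5.21545768e-04,  1.50810346e-03]), 'joint_torque': array([ 2.70679528e-03, -6.24545288e+01,  2.59810709e-02, -3.90719569e+01,
       -6.12383732e-02,  3.67047801e-02,  8.83774146e-05]), 'tcp_pos': array([ 0.24315684, -0.57543105,  0.24056307]), 'tcp_rot': array([-5.92095984e-04,  9.80081051e-01,  1.98596977e-01, -1.50242228e-04]), 'ft_force': array([ 0.02957226,  0.31801755, -0.4099992 ]), 'wrist_torque': array([-0.05026044, -0.00981037,  0.03209961]), 'grasp_force': 0.0, 'opening': 0.08725018665486053}
```

View pics/side0.png

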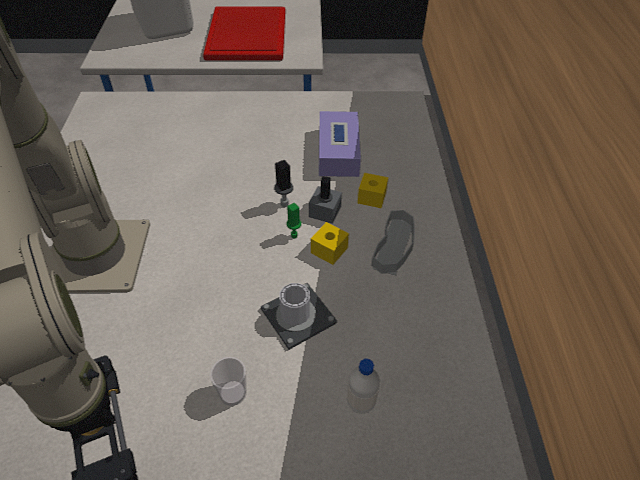

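View pics/top0.png

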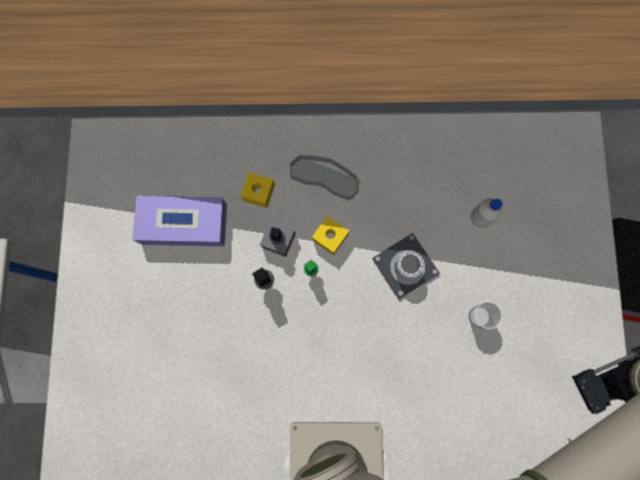

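The grey stand with the small black tool is at top (276,235). The larger black one (262,278), the green one (311,268) and the yellow blocks are decoys. The foot is at (406,265) with the sleeve rim at about (409,265). I'll zoom in next.

```bash
cat > h.py <<'E'
import numpy as np,cv2
from rig import r
from scipy.spatial.transform import Rotation as R
def ray(n,uv):
    p=r.camera_params(n);q=p["attitude"];M=R.from_quat([q[1],q[2],q[3],q[0]]).as_matrix()
    return p["eye"],M@np.linalg.inv(p["camera_matrix"])@np.array([uv[0],uv[1],1.])
def onz(n,uv,z):
    e,d=ray(n,uv);return e+d*(z-e[2])/d[2]
def proj(n,X):
    p=r.camera_params(n);q=p["attitude"];M=R.from_quat([q[1],q[2],q[3],q[0]]).as_matrix()
    c=p["camera_matrix"]@(M.T@(np.array(X)-p["eye"]));return c[:2]/c[2]
def tri(u,v):
    (a,d),(b,e)=ray("top",u),ray("side",v);d=d/np.linalg.norm(d);e=e/np.linalg.norm(e)
    t=np.linalg.lstsq(np.c_[d,-e],b-a,rcond=None)[0];P,Q=a+d*t[0],b+e*t[1];return (P+Q)/2,np.linalg.norm(P-Q)
E
python3 - <<'E'
from h import *
t=cv2.imread("pics/top0.png");s=cv2.imread("pics/side0.png")
A=[cv2.resize(t[205:300,225:325],(400,380),interpolation=3),cv2.resize(t[220:310,360:455],(400,380),interpolation=3),
 cv2.resize(s[145:240,265:365][:, :],(400,380)),cv2.resize(s[270:360,250:345],(400,380))]
v=np.vstack([np.hstack(A[:2]),np.hstack(A[2:])]);cv2.imwrite("pics/z0.png",cv2.resize(v,(632,600)))
print(onz("top",(276,233),.121),onz("top",(278,240),.056),onz("top",(409,265),.087),onz("top",(406,265),.012),tri((276,233),(326,181)),tri((409,265),(295,293)))
E
```

```text
[0.58081831 0.14504037 0.121     ] [0.57533675 0.14607134 0.056     ] [ 0.5031107 -0.1882216  0.087    ] [ 0.51383674 -0.19099736  0.012     ] (array([0.58441919, 0.14573456, 0.11949344]), np.float64(0.006526655304376516)) (array([ 0.5064012 , -0.18728283,  0.08903132]), np.float64(0.007230107302839839))
```

View pics/z0.png

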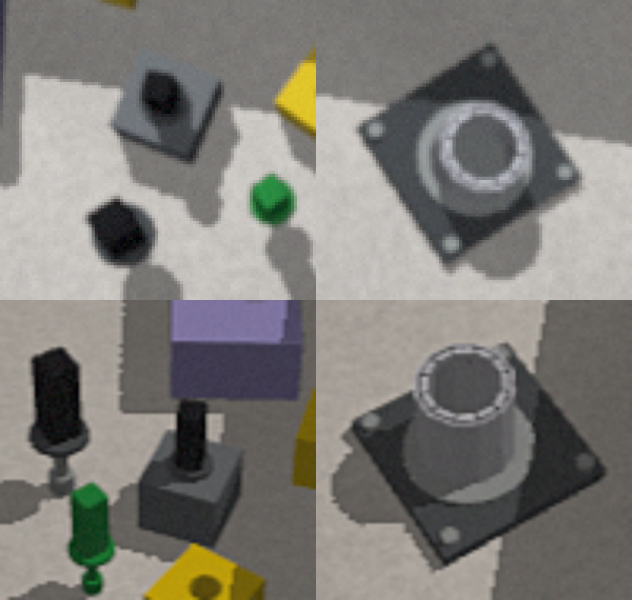

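```bash
python3 - <<'E'
from h import *
t=cv2.imread("pics/top0.png");s=cv2.imread("pics/side0.png")
def big(m,x0,y0):
    n,l,st,c=cv2.connectedComponentsWithStats(m.astype(np.uint8));k=1+st[1:,4].argmax();return (l==k).astype(np.uint8),st[k],c[k]+[x0,y0]
C={}
for n,im,(x0,y0,x1,y1) in(("top",t,(266,222,288,245)),("side",s,(316,174,336,201))):
    g=cv2.resize(im[y0:y1,x0:x1],None,fx=4,fy=4,interpolation=3).max(2)
    m,st,c=big(g<38,0,0);c=(c+.5)/4-.5+[x0,y0];C[n]=c;print(n,"handle",c,st/4.,st[4]/16)
    cn=cv2.findContours(m,0,1)[0][0];print(cv2.approxPolyDP(cv2.convexHull(cn),2,True)[:,0]/4+[x0,y0])
print("handle",tri(C["top"],C["side"]),[onz(n,C[n],.091) for n in C])
D={}
for n,im,(x0,y0,x1,y1) in(("top",t,(380,240,440,290)),("side",s,(270,275,325,325))):
    g=im[y0:y1,x0:x1].min(2);m,st,c=big(g>(165),x0,y0)
    p=np.argwhere(m)[:,::-1];e=cv2.fitEllipse(cv2.convexHull(p.astype(np.float32)));D[n]=np.array(e[0])+[x0,y0];print(n,e,st)
print("rim",[onz(n,D[n],.087) for n in D],tri(D["top"],D["side"]))
# foot plate and stand: dark regions
for n,im,(x0,y0,x1,y1),z,f in(("top",t,(365,225,445,305),.012,lambda g:g<75),("side",s,(250,280,345,355),.012,lambda g:g<62)):
    g=im[y0:y1,x0:x1].max(2);m,st,c=big(f(g),x0,y0);h=cv2.convexHull(cv2.findContours(m,0,1)[0][0])
    a=cv2.approxPolyDP(h,4,True)[:,0]+[x0,y0];P=[onz(n,q,z)[:2] for q in a];print(n,"foot",a.tolist(),np.round(P,4).tolist(),np.mean(P,0))
# stand
x0,y0,x1,y1=255,218,302,262;i=t[y0:y1,x0:x1].astype(int)
cc=i[:,:,0]-i[:,:,2];print(t[228,270],t[225,285],t[250,285],t[245,275],t[215,240])
E
```

```text
top handle [276.05607477 235.04672897] [  5.   7.  11.  13. 428.] 107.0
[[272.   229.  ]
 [276.75 229.  ]
 [279.75 230.  ]
 [281.75 233.  ]
 [281.75 239.75]
 [279.75 241.75]
 [276.   241.75]
 [271.   237.75]
 [271.   232.  ]]
side handle [324.828125 187.75    ] [  4.   3.  10.  22. 768.] 192.0
[[327.75 177.  ]
 [329.75 178.  ]
 [329.75 194.75]
 [328.75 198.75]
 [321.   198.75]
 [320.   196.75]
 [321.   180.  ]
 [322.   177.  ]]
handle (array([0.58302787, 0.14786172, 0.09421592]), np.float64(0.004131965866882484)) [array([0.58158696, 0.14783033, 0.091     ]), array([0.58519744, 0.15211628, 0.091     ])]
top ((65.8076171875, 40.875335693359375), (12.146332740783691, 40.657691955566406), 70.7474136352539) [ 47  37  13  13 111]Traceback (most recent call last):
  File "<stdin>", line 14, in <module>
cv2.error: OpenCV(4.12.0) /io/opencv/modules/imgproc/src/shapedescr.cpp:361: error: (-201:Incorrect size of input array) There should be at least 5 points to fit the ellipse in function 'fitEllipseNoDirect'
```

```bash
python3 - <<'E'
from h import *
t=cv2.imread("pics/top0.png");s=cv2.imread("pics/side0.png")
D={}
for n,im,(x0,y0,x1,y1),w in(("top",t,(393,246,430,284),0),("side",s,(276,278,314,315),0)):
    g=im[y0:y1,x0:x1].min(2)
    for th in(135,150,165,180):
        p=np.argwhere(g>th)[:,::-1].astype(np.float32)
        a=cv2.minEnclosingCircle(p) if len(p) else None
        if len(p)>10:
            e=cv2.fitEllipseDirect(p);print(n,th,len(p),np.round(np.array(e[0])+[x0,y0],1),np.round(e[1],1),np.round(onz(n,np.array(e[0])+[x0,y0],.087),4))
X={"rim":[(410.8,263.8),(294.9,295.5)]}
print([(k,tri(*v)) for k,v in X.items()])
for n,im,(x0,y0,x1,y1),z,th in(("top",t,(365,225,445,305),.012,70),("side",s,(250,280,345,355),.012,62)):
    g=cv2.medianBlur(im[y0:y1,x0:x1].max(2),3);m=(g<th).astype(np.uint8);k,l,st,c=cv2.connectedComponentsWithStats(m);m=(l==1+st[1:,4].argmax()).astype(np.uint8)
    h=cv2.convexHull(cv2.findContours(m,0,1)[0][0]);a=cv2.approxPolyDP(h,5,True)[:,0]+[x0,y0];P=[onz(n,q,z)[:2] for q in a];print(n,a.tolist(),np.round(P,3).tolist(),np.mean(P,0))
c=cv2.resize(t[212:262,246:306],(600,500),interpolation=0);d=cv2.resize(t[245:285,390:430],(500,500),interpolation=0)
cv2.imwrite("pics/z1.png",cv2.resize(np.hstack([c,d]),(800,364)))
E
```

```text
top 135 323 [408.7 264.5] [25.4 30.4] [ 0.5044 -0.1875  0.087 ]
top 150 186 [410.1 264. ] [20.9 26.8] [ 0.5056 -0.1911  0.087 ]
top 165 68 [410.  263.2] [21.2 23.3] [ 0.5076 -0.1908  0.087 ]
side 135 442 [294.7 290.4] [26.4 37.2] [ 0.509  -0.1776  0.087 ]
side 150 321 [294.8 290.1] [23.9 35.1] [ 0.5093 -0.1769  0.087 ]
side 165 39 [296.1 293.9] [19.6 32.2] [ 0.5123 -0.1872  0.087 ]
[('rim', (array([ 0.50790614, -0.19243182,  0.08748151]), np.float64(0.0037206182791372586)))]
top [[389, 248], [409, 236], [425, 254]] [[0.56, -0.147], [0.592, -0.202], [0.543, -0.242]] [ 0.56508173 -0.19707267]
side [[318, 297], [336, 322], [289, 349], [261, 307]] [[0.562, -0.143], [0.602, -0.213], [0.496, -0.281], [0.429, -0.169]] [ 0.52213987 -0.20151534]
```

View pics/z1.png

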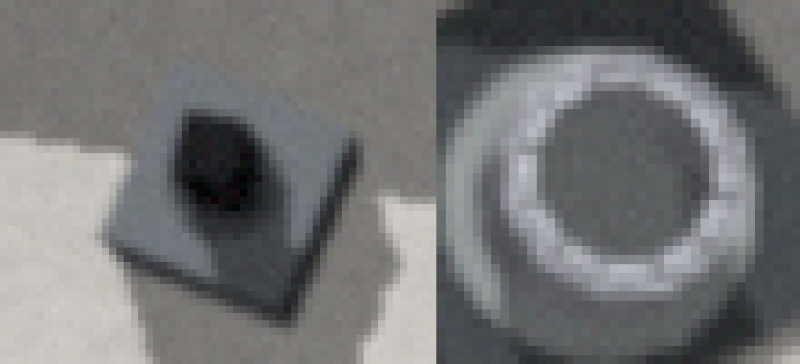

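Left: the stand's top face has corners (178,60), (355,140), (280,308) and (103,238) in crop pixels, with the dark handle near its middle. Right: the rim hole centre is about (410.3,263.3) in top-image pixels.

```bash
python3 - <<'E'
from h import *
c=np.array([(178,60),(355,140),(280,308),(103,238)])/7.27+[245.5,211.5]
P=np.array([onz("top",q,.056)[:2] for q in c]);print(P,P.mean(0));e=[P[(i+1)%4]-P[i] for i in range(4)];print([np.round([np.hypot(*v),np.degrees(np.arctan2(v[1],v[0]))],3) for v in e])
hc=np.array([(185,110),(240,115),(262,150),(260,190),(235,212),(175,170)])/7.27+[245.5,211.5]
print(np.array([onz("top",q,.121)[:2] for q in hc]))
print("rim",onz("top",(410.3,263.3),.087),tri((410.3,263.3),(294.9,295)))
s=r.sense();q=s["tcp_rot"];M=R.from_quat(np.r_[q[1:],q[0]]).as_matrix();print(M,s["joints"])
E
```

```text
[[0.62975013 0.16784654]
 [0.59969317 0.10347705]
 [0.53853695 0.12998095]
 [0.5643989  0.19392296]] [0.58309479 0.14880688]
[array([ 7.1000e-02, -1.1503e+02]), array([6.70000e-02, 1.56569e+02]), array([ 0.069, 67.979]), array([  0.07 , -21.753])]
[[0.59719853 0.1579311 ]
 [0.59529499 0.13890991]
 [0.58293169 0.13118927]
 [0.56892297 0.1317338 ]
 [0.56129697 0.14024439]
 [0.57612948 0.16108339]]
rim [ 0.50741263 -0.19163084  0.087     ] (array([ 0.5085048 , -0.19126284,  0.08796389]), np.float64(0.0024902860481802705))
[[ 9.21118436e-01  3.89282091e-01 -5.29676067e-04]
 [ 3.89282447e-01 -9.21117780e-01  1.10092880e-03]
 [-5.93221759e-05 -1.22027941e-03 -9.99999254e-01]] [ 1.14837541  0.3327974  -0.06468753  1.46081005  0.0216015   1.34990225
 -0.08847525]
```

```bash
python3 -m pendant '1 14 30 0 0 0 -1;1 14 30 0 0 0 -1;1 14 30 0 0 0 -1;1 14 30 0 0 0 -1;1 14 30 0 0 0 -1;1 14 30 0 0 0 -1;1 14 30 0 0 0 -1;1 14 30 0 0 0 -1;1 14 30 0 0 0 -1;1 14 30 0 0 0 -1;1 14 30 0 0 0 -1;1 14 30 0 0 0 -1'
python3 -m pendant '1 14 30 0 0 0 -1;1 14 30 0 0 0 -1;1 14 30 0 0 0 -1;1 14 30 0 0 0 -1;1 14 30 0 0 0 -1;1 14 30 0 0 0 -1;1 14 30 0 0 0 -1;1 14 30 0 0 0 -1;1 14 30 0 0 0 -1;1 14 30 0 0 0 -1;1 14 30 0 0 0 -1;1 0 0 0 0 0 0'
python3 -c "
from rig import r;print(r.sense())"
```

```text
time: 1.1
tcp_pos: [0.4115, -0.2141, 0.2411]
tcp_rot: [0.0, 0.996, 0.095, -0.0]
ft_force: [0.6, 0.2, 0.0]
opening: 0.0871
grasp_force: 0.0
time: 2.1
tcp_pos: [0.5655, 0.1212, 0.2407]
tcp_rot: [-0.002, 1.0, 0.002, -0.0]
ft_force: [-1.0, 0.5, -0.2]
opening: 0.087
grasp_force: 0.0
{'time': 2.1, 'joints': array([ 0.26482852,  0.2990792 , -0.67019952,  1.56136581,  0.18502881,
        1.34616131, -1.99135361]), 'qvel': array([ 0.05818261, -0.04794036,  0.04337078,  0.05227986, -0.02946342,
        0.00436435,  0.12636454]), 'joint_torque': array([ 8.81787054e-01, -4.84837317e+01, -4.33512524e+00, -4.01365292e+01,
        1.18398238e+00, -2.95738026e-02, -1.89422272e+00]), 'tcp_pos': array([0.56554836, 0.1212028 , 0.24067754]), 'tcp_rot': array([-1.86354261e-03,  9.99995820e-01,  2.18241630e-03, -3.53579421e-04]), 'ft_force': array([-0.98509971,  0.51978562, -0.15741583]), 'wrist_torque': array([0.11257023, 0.0750352 , 0.01814409]), 'grasp_force': 0.0, 'opening': 0.08700301814489078}
```

```bash
python3 -m pendant '1 8 13 -10 0 0 0;1 9 14 -25 0 0 0;1 0 0 -25 0 0 0;1 0 0 -25 0 0 0;1 0 0 -25 0 0 0;1 0 0 -20 0 0 0;1 0 0 -10 0 0 0;1 0 0 -6 0 0 0;1 0 0 0 0 0 0'
python3 - <<'E'
from h import *
for n in("side","top"):cv2.imwrite(f"pics/{n}1.png",r.get_image(n)[:,:,::-1])
t=cv2.imread("pics/top1.png");s=cv2.imread("pics/side1.png")
cv2.imwrite("pics/z2.png",np.hstack([cv2.resize(s[120:240,265:385],(400,400)),cv2.resize(t[190:280,230:320],(400,400))]))
E
```

```text
time: 2.85
tcp_pos: [0.5819, 0.1411, 0.0945]
tcp_rot: [0.0, 1.0, -0.001, -0.001]
ft_force: [-0.8, 0.4, -0.0]
opening: 0.0871
grasp_force: 0.0
```

View pics/z2.png

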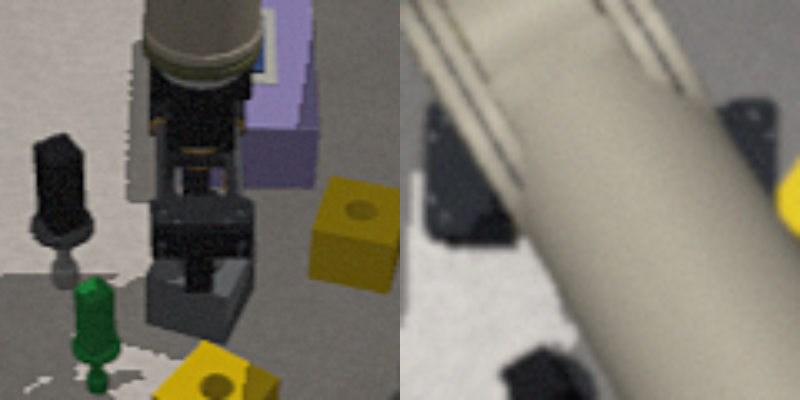

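The handle sits centred between the fingers in the side crop at about (200,230). I'll shift +6 mm in y and close.

```bash
python3 -m pendant '1 0 6 0 0 0 0;0.4 0 0 0 0 0 0;0.4 0 0 0 0 0 0;0.25 0 0 0 0 0 0;0.25 0 0 0 0 0 0;0.25 0 0 0 0 0 0;0.25 0 0 0 0 0 0' 20
python3 -m pendant '0 0 0 0 0 0 0;0 0 0 0 0 0 0;0 0 0 0 0 0 0;0 0 0 0 0 0 0;0 0 0 0 0 0 0' 60
```

```text
time: 3.53
tcp_pos: [0.5823, 0.1471, 0.0953]
tcp_rot: [0.0, 1.0, -0.001, 0.0]
ft_force: [-0.1, 0.5, 0.5]
opening: 0.0549
grasp_force: 0.0
time: 3.95
tcp_pos: [0.5822, 0.1474, 0.0953]
tcp_rot: [-0.0, 1.0, -0.001, -0.0]
ft_force: [-0.3, 1.1, -0.3]
opening: 0.0252
grasp_force: 57.5
```

```bash
python3 -m pendant '0 0 0 0 0 0 0;0 0 0 5 0 0 0;0 0 0 10 0 0 0;0 0 0 12 0 0 0;0 0 0 12 0 0 0;0 0 0 14 0 0 0;0 0 0 15 0 0 0;0 0 0 15 0 0 0;0 0 0 12 0 0 0;0 0 0 8 0 0 0;0 0 0 2 0 0 0;0 0 0 0 0 0 0' 60
python3 - <<'E'
from h import *
for n in("side","top"):cv2.imwrite(f"pics/{n}2.png",r.get_image(n)[:,:,::-1])
s=cv2.imread("pics/side2.png")
cv2.imwrite("pics/z3.png",cv2.resize(s[120:240,265:385],(600,600)))
E
```

```text
time: 4.95
tcp_pos: [0.5825, 0.1473, 0.2009]
tcp_rot: [-0.0, 1.0, -0.001, 0.0]
ft_force: [-0.2, -0.4, -1.8]
opening: 0.025
grasp_force: 57.5
```

View pics/z3.png

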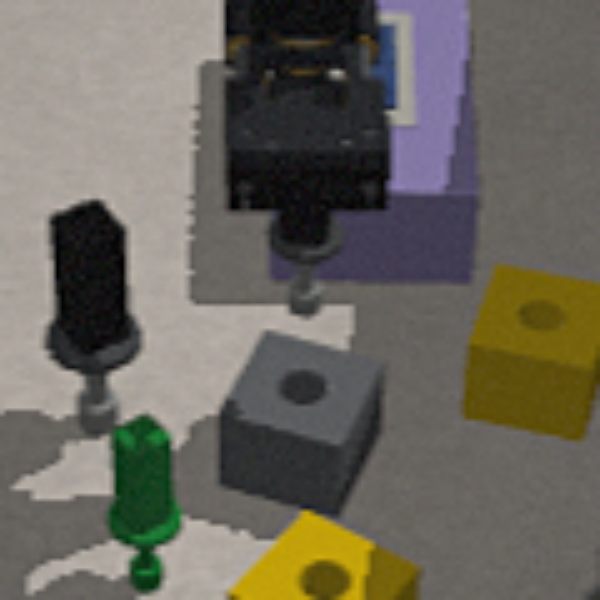

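The tool hangs upright, and the empty hole shows at crop (302,387). Next I'll carry the tool over the sleeve.

```bash
python3 -m pendant '0 -3 -14 0 0 0 0;0 -6 -28 0 0 0 0;0 -7 -31 0 0 0 0;0 -7 -32 0 0 0 0;0 -7 -32 0 0 0 0;0 -7 -32 0 0 0 0;0 -7 -32 0 0 0 0;0 -7 -32 0 0 0 0;0 -7 -32 0 0 0 0;0 -7 -31 0 0 0 0;0 -6 -28 0 0 0 0;0 -3 -14 0 0 0 0'
python3 -m pendant '0 0 0 0 0 0 0;0 0 0 0 0 0 0;0 0 0 0 0 0 0'
python3 - <<'E'
from h import *
print(onz("side",(324.9,196.9),.056),tri((277,237),(324.9,196.9)),onz("side",(325.5,178.9),.1225))
print(r.sense()["ft_force"],r.sense()["wrist_torque"])
E
```

```text
time: 6.05
tcp_pos: [0.5064, -0.1951, 0.1992]
tcp_rot: [0.0, 1.0, -0.003, -0.001]
ft_force: [0.1, -0.3, -1.4]
opening: 0.0251
grasp_force: 57.5
time: 6.3
tcp_pos: [0.5083, -0.1896, 0.1997]
tcp_rot: [-0.0, 1.0, -0.0, -0.0]
ft_force: [0.5, 0.5, -1.7]
opening: 0.0253
grasp_force: 57.5
[0.58603731 0.15382323 0.056     ] (array([0.584188  , 0.14864842, 0.06035866]), np.float64(0.003372583551906494)) [0.58639427 0.15176008 0.1225    ]
[ 0.54954496  0.46031344 -1.66857597] [0.08045391 0.00088906 0.00019437]
```

```bash
python3 -m pendant '0 0 -1 -4 0 0 0;0 0 -1 -8 0 0 0;0 0 0 -8 0 0 0;0 0 0 -8 0 0 0;0 0 0 -6 0 0 0;0 0 0 -4 0 0 0;0 0 0 -2 0 0 0;0 0 0 0 0 0 0;0 0 0 0 0 0 0;0 0 0 0 0 0 0;0 0 0 0 0 0 0'; python3 -c "
from rig import r;s=r.sense();print(s['ft_force'],s['wrist_torque'],s['tcp_pos'])"
```

```text
time: 7.22
tcp_pos: [0.5085, -0.1928, 0.1607]
tcp_rot: [0.0, 1.0, -0.001, 0.0]
ft_force: [-0.1, 0.6, -1.7]
opening: 0.0252
grasp_force: 57.5
[-0.11373338  0.59648313 -1.66511901] [ 0.01490433  0.0303122  -0.05420442] [ 0.50852167 -0.19278161  0.16065396]
```

```bash
python3 -m pendant '0 4 0 0 0 0 0;0 4 0 0 0 0 0;0 4 0 0 0 0 0;0 1 0 0 0 0 0;0 0 0 0 0 0 0'|grep -E "pos|ft"
python3 -m pendant '0 1 0 0 0 0 0;0 1 0 0 0 0 0;0 0 0 0 0 0 0;0 0 0 0 0 0 0'|grep -E "pos|ft"
python3 -m pendant '0 1 0 0 0 0 0;0 0 0 0 0 0 0;0 0 0 0 0 0 0'|grep -E "pos|ft"
python3 -m pendant '0 1 0 0 0 0 0;0 0 0 0 0 0 0;0 0 0 0 0 0 0'|grep -E "pos|ft"
python3 -m pendant '0 1 0 0 0 0 0;0 0 0 0 0 0 0;0 0 0 0 0 0 0'|grep -E "pos|ft"
```

```text
tcp_pos: [0.5211, -0.1927, 0.16]
ft_force: [-2.9, 0.5, -1.1]
tcp_pos: [0.5226, -0.1927, 0.16]
ft_force: [-5.3, 0.6, -0.3]
tcp_pos: [0.5232, -0.1927, 0.1599]
ft_force: [-7.4, 0.2, 0.9]
tcp_pos: [0.5243, -0.1926, 0.1598]
ft_force: [-4.0, -0.1, 0.2]
tcp_pos: [0.5248, -0.1925, 0.1597]
ft_force: [-9.0, 1.1, 2.3]
```

```bash
python3 -m pendant '0 0.5 0 0 0 0 0;0 0 0 0 0 0 0;0 0 0 0 0 0 0'|grep -E "pos|ft"
python3 -m pendant '0 0.5 0 0 0 0 0;0 0 0 0 0 0 0;0 0 0 0 0 0 0'|grep -E "pos|ft"
```

```text
tcp_pos: [0.525, -0.1926, 0.1596]
ft_force: [-9.2, 1.1, 1.4]
tcp_pos: [0.5253, -0.1926, 0.1595]
ft_force: [-10.9, 1.1, 1.6]
```

```bash
python3 -m pendant '0 -5 0 0 0 0 0;0 -7 0 0 0 0 0;0 -7 0 0 0 0 0;0 -7 0 0 0 0 0;0 -5 0 0 0 0 0;0 -3 0 0 0 0 0;0 0 0 0 0 0 0;0 0 0 0 0 0 0'|grep -E "pos|ft"
python3 -m pendant '0 -1 0 0 0 0 0;0 -1 0 0 0 0 0;0 0 0 0 0 0 0;0 0 0 0 0 0 0'|grep -E "pos|ft"
python3 -m pendant '0 -1 0 0 0 0 0;0 0 0 0 0 0 0;0 0 0 0 0 0 0'|grep -E "pos|ft"
python3 -m pendant '0 -1 0 0 0 0 0;0 0 0 0 0 0 0;0 0 0 0 0 0 0'|grep -E "pos|ft"
python3 -m pendant '0 -1 0 0 0 0 0;0 0 0 0 0 0 0;0 0 0 0 0 0 0'|grep -E "pos|ft"
```

```text
tcp_pos: [0.4934, -0.1928, 0.1605]
ft_force: [-0.1, 0.0, -1.2]
tcp_pos: [0.4914, -0.1927, 0.1602]
ft_force: [0.3, -0.3, -1.6]
tcp_pos: [0.4905, -0.1926, 0.1603]
ft_force: [1.5, 0.1, -3.2]
tcp_pos: [0.4899, -0.1926, 0.1605]
ft_force: [4.9, 0.2, -4.2]
tcp_pos: [0.4887, -0.1927, 0.1604]
ft_force: [5.9, -0.6, -3.5]
```

```bash
for i in 1; do python3 -m pendant '0 -1 0 0 0 0 0;0 0 0 0 0 0 0;0 0 0 0 0 0 0'|grep -E "pos|ft"
python3 -m pendant '0 -1 0 0 0 0 0;0 0 0 0 0 0 0;0 0 0 0 0 0 0'|grep -E "pos|ft"; done
```

```text
tcp_pos: [0.4877, -0.1927, 0.1604]
ft_force: [4.6, -0.1, -4.7]
tcp_pos: [0.4873, -0.1927, 0.1606]
ft_force: [7.5, -0.5, -5.1]
```

```bash
python3 -m pendant '0 -0.7 0 0 0 0 0;0 0 0 0 0 0 0;0 0 0 0 0 0 0'|grep -E "pos|ft"
python3 -m pendant '0 -0.7 0 0 0 0 0;0 0 0 0 0 0 0;0 0 0 0 0 0 0'|grep -E "pos|ft"
```

```text
tcp_pos: [0.4871, -0.1926, 0.1606]
ft_force: [9.4, 0.0, -8.2]
tcp_pos: [0.4868, -0.1926, 0.1607]
ft_force: [12.6, -0.7, -9.3]
```

```bash
python3 -m pendant '0 5 0 0 0 0 0;0 6 3 0 0 0 0;0 6 5 0 0 0 0;0 4 5 0 0 0 0;0 0 2 0 0 0 0;0 0 0 0 0 0 0;0 0 0 0 0 0 0'|grep -E "pos|ft"
python3 -m pendant '0 0 1 0 0 0 0;0 0 1 0 0 0 0;0 0 0 0 0 0 0;0 0 0 0 0 0 0'|grep -E "pos|ft"
python3 -m pendant '0 0 1 0 0 0 0;0 0 0 0 0 0 0;0 0 0 0 0 0 0'|grep -E "pos|ft"
python3 -m pendant '0 0 1 0 0 0 0;0 0 0 0 0 0 0;0 0 0 0 0 0 0'|grep -E "pos|ft"
```

```text
tcp_pos: [0.5056, -0.1775, 0.1602]
ft_force: [-0.5, -0.4, -1.7]
tcp_pos: [0.5056, -0.1762, 0.1602]
ft_force: [-0.4, -2.2, -3.1]
tcp_pos: [0.5057, -0.1755, 0.1603]
ft_force: [-0.9, -5.2, -2.2]
tcp_pos: [0.5056, -0.1744, 0.1602]
ft_force: [-0.5, -4.8, -3.1]
```

```bash
python3 -m pendant '0 0 1 0 0 0 0;0 0 0 0 0 0 0;0 0 0 0 0 0 0'|grep -E "pos|ft"
python3 -m pendant '0 0 1 0 0 0 0;0 0 0 0 0 0 0;0 0 0 0 0 0 0'|grep -E "pos|ft"
python3 -m pendant '0 0 0.7 0 0 0 0;0 0 0 0 0 0 0;0 0 0 0 0 0 0'|grep -E "pos|ft"
```

```text
tcp_pos: [0.5056, -0.1735, 0.1602]
ft_force: [-1.0, -5.7, -2.5]
tcp_pos: [0.5055, -0.1733, 0.1603]
ft_force: [-0.8, -7.0, -3.4]
tcp_pos: [0.5055, -0.1731, 0.1603]
ft_force: [-0.7, -9.3, -3.9]
```

Contact positions put the bore centre at about (0.506, -0.192). I'll sweep at a 20.7 mm command radius, one quarter at a time.

```bash
python3 -m pendant '0 -3.6 -0.5 0 0 0 0;0 -3.5 -0.9 0 0 0 0;0 -3.3 -1.5 0 0 0 0;0 0 0 0 0 0 0'|grep -E "pos|ft"
python3 -m pendant '0 -3 -2.1 0 0 0 0;0 -2.5 -2.5 0 0 0 0;0 -2.1 -3 0 0 0 0;0 0 0 0 0 0 0'|grep -E "pos|ft"
python3 -m pendant '0 -1.5 -3.3 0 0 0 0;0 -0.9 -3.5 0 0 0 0;0 -0.3 -3.6 0 0 0 0;0 0 0 0 0 0 0'|grep -E "pos|ft"
```

```text
tcp_pos: [0.4976, -0.1749, 0.1617]
ft_force: [6.3, -4.5, -0.9]
tcp_pos: [0.4903, -0.1813, 0.1616]
ft_force: [5.7, -2.5, -1.1]
tcp_pos: [0.4871, -0.1911, 0.161]
ft_force: [5.9, 0.3, -2.2]
```

```bash
python3 -m pendant '0 0.3 -3.6 0 0 0 0;0 0.9 -3.5 0 0 0 0;0 1.5 -3.3 0 0 0 0;0 0 0 0 0 0 0'|grep -E "pos|ft"
python3 -m pendant '0 2.1 -3 0 0 0 0;0 2.5 -2.5 0 0 0 0;0 3 -2.1 0 0 0 0;0 0 0 0 0 0 0'|grep -E "pos|ft"
python3 -m pendant '0 3.3 -1.5 0 0 0 0;0 3.5 -0.9 0 0 0 0;0 3.6 -0.3 0 0 0 0;0 0 0 0 0 0 0'|grep -E "pos|ft"
```

```text
tcp_pos: [0.4894, -0.2004, 0.1605]
ft_force: [4.2, 3.9, -2.3]
tcp_pos: [0.4961, -0.2075, 0.1598]
ft_force: [1.3, 5.2, -2.1]
tcp_pos: [0.5056, -0.2103, 0.1594]
ft_force: [-2.1, 5.6, -3.3]
```

```bash
python3 -m pendant '0 0 -0.5 0 0 0 0;0 0 0 0 0 0 0;0 0 0 0 0 0 0'|grep -E "pos|ft"
python3 -m pendant '0 0 -0.7 0 0 0 0;0 0 0 0 0 0 0;0 0 0 0 0 0 0'|grep -E "pos|ft"
```

```text
tcp_pos: [0.5055, -0.2106, 0.1594]
ft_force: [-0.6, 6.9, -5.5]
tcp_pos: [0.5055, -0.2108, 0.1594]
ft_force: [-0.9, 8.1, -4.2]
```

```bash
python3 -m pendant '0 3.7 0.3 0 0 0 0;0 3.6 0.9 0 0 0 0;0 3.4 1.6 0 0 0 0;0 0 0 0 0 0 0'|grep -E "pos|ft"
python3 -m pendant '0 3.1 2.2 0 0 0 0;0 2.6 2.6 0 0 0 0;0 2.2 3.1 0 0 0 0;0 0 0 0 0 0 0'|grep -E "pos|ft"
python3 -m pendant '0 1.6 3.4 0 0 0 0;0 0.9 3.6 0 0 0 0;0 0.3 3.7 0 0 0 0;0 0 0 0 0 0 0'|grep -E "pos|ft"
```

```text
tcp_pos: [0.5149, -0.2089, 0.1589]
ft_force: [-5.3, 5.9, -2.7]
tcp_pos: [0.5222, -0.2022, 0.159]
ft_force: [-6.9, 2.3, -3.3]
tcp_pos: [0.5251, -0.1927, 0.1594]
ft_force: [-6.9, -0.9, -1.5]
```

```bash
python3 -m pendant '0 -0.3 3.7 0 0 0 0;0 -0.9 3.6 0 0 0 0;0 -1.6 3.4 0 0 0 0;0 0 0 0 0 0 0'|grep -E "pos|ft"
python3 -m pendant '0 -2.2 3.1 0 0 0 0;0 -2.6 2.6 0 0 0 0;0 -3.1 2.2 0 0 0 0;0 0 0 0 0 0 0'|grep -E "pos|ft"
python3 -m pendant '0 -3.4 1.6 0 0 0 0;0 -3.6 0.9 0 0 0 0;0 -3.7 0.3 0 0 0 0;0 0 0 0 0 0 0'|grep -E "pos|ft"
python3 -m pendant '0 -3.7 -0.3 0 0 0 0;0 -3.6 -0.9 0 0 0 0;0 -3.4 -1.6 0 0 0 0;0 0 0 0 0 0 0'|grep -E "pos|ft"
```

```text
tcp_pos: [0.5227, -0.1831, 0.1599]
ft_force: [-5.4, -3.4, -1.2]
tcp_pos: [0.5157, -0.1759, 0.1606]
ft_force: [-2.3, -5.3, 0.5]
tcp_pos: [0.5062, -0.1732, 0.1611]
ft_force: [1.5, -5.9, -1.2]
tcp_pos: [0.4967, -0.1755, 0.1616]
ft_force: [6.1, -4.9, -1.1]
```

```bash
python3 -m pendant '0 -3.1 -2.2 0 0 0 0;0 -2.6 -2.6 0 0 0 0;0 -2.2 -3.1 0 0 0 0;0 0 0 0 0 0 0'|grep -E "pos|ft"
python3 -m pendant '0 -1.6 -3.4 0 0 0 0;0 -0.9 -3.6 0 0 0 0;0 -0.3 -3.7 0 0 0 0;0 0 0 0 0 0 0'|grep -E "pos|ft"
python3 -m pendant '0 0.3 -3.7 0 0 0 0;0 0.9 -3.6 0 0 0 0;0 1.6 -3.4 0 0 0 0;0 0 0 0 0 0 0;0 -0.3 -0.2 0 0 0 0'|grep -E "pos|ft"
python3 -m pendant '0 2.2 -3.1 0 0 0 0;0 2.6 -2.6 0 0 0 0;0 3.1 -2.2 0 0 0 0;0 0 -0.3 0 0 0 0;0 0 0 0 0 0 0'|grep -E "pos|ft"
python3 -m pendant '0 3.4 -1.6 0 0 0 0;0 3.6 -0.9 0 0 0 0;0 3.7 -0.3 0 0 0 0;0 0 0 0 0 0 0'|grep -E "pos|ft"
```

```text
tcp_pos: [0.4895, -0.1823, 0.1616]
ft_force: [6.7, -1.9, -1.9]
tcp_pos: [0.487, -0.1918, 0.1614]
ft_force: [7.8, 1.8, -2.8]
tcp_pos: [0.4892, -0.2011, 0.1609]
ft_force: [7.9, 5.2, -4.3]
tcp_pos: [0.4959, -0.2081, 0.1601]
ft_force: [3.4, 8.7, -3.1]
tcp_pos: [0.5052, -0.2109, 0.1593]
ft_force: [-1.7, 8.4, -3.1]
```

```bash
python3 -m pendant '0 3.7 0.3 0 0 0 0;0 3.6 0.9 0 0 0 0;0 3.4 1.6 0 0 0 0;0 0 0 0 0 0 0;0 3.1 2.2 0 0 0 0;0 2.6 2.6 0 0 0 0;0 2.2 3.1 0 0 0 0;0 0 0 0 0 0 0;0 1.6 3.4 0 0 0 0;0 1.2 3.6 0 0 0 0;0 0.6 3.7 0 0 0 0;0 0 0 0 0 0 0'|grep -E "pos|ft"
python3 -m pendant '0 -0.3 3.7 0 0 0 0;0 -0.9 3.7 0 0 0 0;0 -1.6 3.5 0 0 0 0;0 0 0.3 0 0 0 0'|grep -E "pos|ft"
python3 -m pendant '0 -2.2 3.1 0 0 0 0;0 -2.6 2.7 0 0 0 0;0 -3.1 2.2 0 0 0 0;0 0 0.3 0 0 0 0'|grep -E "pos|ft"
python3 -m pendant '0 -3.6 1.6 0 0 0 0;0 -3.7 0.9 0 0 0 0;0 -3.7 0.4 0 0 0 0;0 0 0 0 0 0 0'|grep -E "pos|ft|time"
```

```text
tcp_pos: [0.5252, -0.1931, 0.1593]
ft_force: [-8.0, -0.5, -0.8]
tcp_pos: [0.5228, -0.1831, 0.1598]
ft_force: [-6.2, -5.0, -1.3]
tcp_pos: [0.5159, -0.1757, 0.1605]
ft_force: [-2.8, -7.8, -0.3]
time: 22.8
tcp_pos: [0.5062, -0.1731, 0.1612]
ft_force: [1.1, -7.8, -1.2]
```

Raising the force barely changed the radii, so the lip is at its stop all round. Now I'll retract and carry the tool back.

```bash
python3 -m pendant '0 0 -5 0 0 0 0;0 0 -8 0 0 0 0;0 0 -6 0 0 0 0;0 0 -2 0 0 0 0;0 0 0 4 0 0 0;0 0 0 8 0 0 0;0 0 0 10 0 0 0;0 0 0 10 0 0 0;0 0 0 6 0 0 0;0 0 0 2 0 0 0;0 0 0 0 0 0 0'|grep -E "pos|ft"
python3 -m pendant '0 3 14 0 0 0 0;0 6 28 0 0 0 0;0 7 31 0 0 0 0;0 7 32 0 0 0 0;0 7 32 0 0 0 0;0 7 32 0 0 0 0;0 7 32 0 0 0 0;0 7 32 0 0 0 0;0 7 32 0 0 0 0;0 7 31 0 0 0 0;0 6 28 0 0 0 0;0 3 14 0 0 0 0'|grep pos
python3 -m pendant '0 0 0 0 0 0 0;0 0 0 0 0 0 0;0 0 0 0 0 0 0;0 0 0 0 0 0 0'
python3 - <<'E'
from h import *
s=r.get_image("side");cv2.imwrite("pics/side3.png",s[:,:,::-1])
cv2.imwrite("pics/z4.png",cv2.resize(s[120:240,265:385,::-1],(600,600)))
E
```

```text
tcp_pos: [0.5063, -0.1915, 0.2012]
ft_force: [-0.1, 0.7, -2.9]
tcp_pos: [0.5793, 0.1509, 0.1998]
time: 25.05
tcp_pos: [0.58, 0.1448, 0.2]
tcp_rot: [0.0, 1.0, -0.002, -0.0]
ft_force: [-0.0, -0.1, -1.8]
opening: 0.0237
grasp_force: 60.0
```

View pics/z4.png

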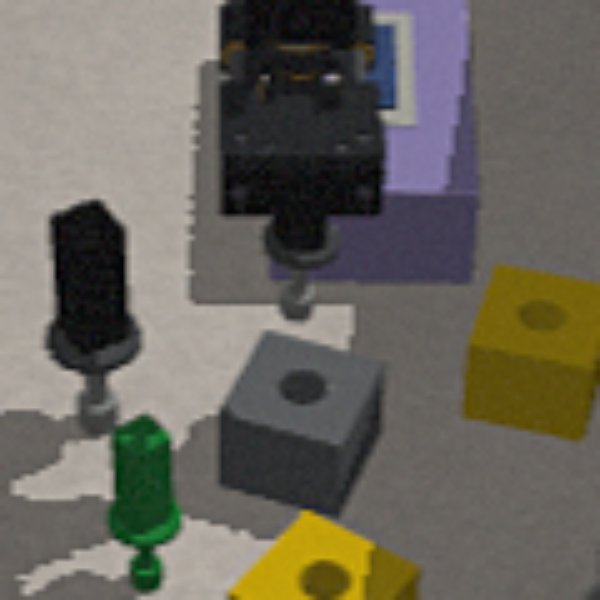

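The blade is now at crop (297,302), compared with (305,297) at lift-out. I'll correct by about +3.3, +3.5 mm and descend with force checks.

```bash
python3 -m pendant '0 3.3 3.5 0 0 0 0;0 0 0 -10 0 0 0;0 0 0 -15 0 0 0;0 0 0 -12 0 0 0;0 0 0 -8 0 0 0;0 0 0 -4 0 0 0;0 0 0 -4 0 0 0;0 0 0 -4 0 0 0;0 0 0 -4 0 0 0;0 0 0 0 0 0 0;0 0 0 0 0 0 0'
python3 - <<'E'
from h import *
s=r.get_image("side")
cv2.imwrite("pics/z5.png",cv2.resize(s[140:220,285:365,::-1],(500,500)))
E
```

```text
time: 26.02
tcp_pos: [0.5832, 0.15, 0.1394]
tcp_rot: [0.0, 1.0, -0.001, 0.0]
ft_force: [-0.5, 1.2, -2.2]
opening: 0.0236
grasp_force: 60.0
```

View pics/z5.png

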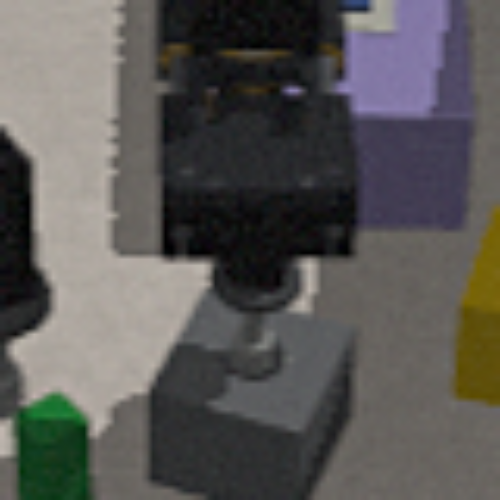

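```bash
python3 -m pendant '0 0 0 -3 0 0 0;0 0 0 -3 0 0 0;0 0 0 -3 0 0 0;0 0 0 0 0 0 0;0 0 0 0 0 0 0'|grep -E "pos|ft"
python3 -m pendant '0 0 0 -5 0 0 0;0 0 0 -6 0 0 0;0 0 0 -6 0 0 0;0 0 0 -6 0 0 0;0 0 0 -4 0 0 0;0 0 0 -3 0 0 0;0 0 0 0 0 0 0;0 0 0 0 0 0 0'|grep -E "pos|ft"
python3 -m pendant '0 0 0 -2 0 0 0;0 0 0 0 0 0 0;0 0 0 0 0 0 0'|grep -E "pos|ft"
```

```text
tcp_pos: [0.583, 0.1499, 0.13]
ft_force: [0.3, -0.8, -1.0]
tcp_pos: [0.5831, 0.15, 0.1002]
ft_force: [0.1, 1.0, -2.3]
tcp_pos: [0.5833, 0.15, 0.0984]
ft_force: [0.8, -0.5, -1.6]
```

```bash
python3 -m pendant '0 0 0 -1 0 0 0;0 0 0 -1 0 0 0;0 0 0 0 0 0 0;0 0 0 0 0 0 0'|grep -E "pos|ft"
python3 -m pendant '0 0 0 -0.7 0 0 0;0 0 0 0 0 0 0;0 0 0 0 0 0 0'|grep -E "pos|ft"
python3 -m pendant '0 0 0 -0.7 0 0 0;0 0 0 0 0 0 0;0 0 0 0 0 0 0'|grep -E "pos|ft"
```

```text
tcp_pos: [0.5832, 0.15, 0.0963]
ft_force: [-0.4, -0.6, -1.3]
tcp_pos: [0.5833, 0.15, 0.0962]
ft_force: [-3.1, -1.5, 4.7]
tcp_pos: [0.5833, 0.15, 0.0961]
ft_force: [-5.8, -1.4, 12.0]
```

Seated, with the flange taking load. I'll release and retreat.

```bash
python3 -m pendant '0 0 0 1 0 0 0;0 0 0 0 0 0 0;0.4 0 0 0 0 0 0;0.6 0 0 0 0 0 0;0.8 0 0 0 0 0 0;0.8 0 0 0 0 0 0;0.8 0 0 0 0 0 0;0.8 0 0 0 0 0 0'|grep -E "pos|ft|open|grasp"
python3 -m pendant '0.8 0 0 5 0 0 0;0.8 0 0 15 0 0 0;0.8 0 0 25 0 0 0;0.8 0 0 30 0 0 0;0.8 0 0 30 0 0 0;0.8 0 0 30 0 0 0;0.8 0 0 15 0 0 0;0.8 -10 -25 0 0 0 0;0.8 -15 -35 0 0 0 0;0.8 -15 -35 0 0 0 0;0.8 -15 -35 0 0 0 0;0.8 -15 -25 0 0 0 0'|grep -E "pos|open"
python3 -m pendant '0.8 -10 -30 0 0 0 0;0.8 -10 -30 0 0 0 0;0.8 -10 -25 0 0 0 0;0.8 0 0 0 0 0 0;0.8 0 0 0 0 0 0;0.8 0 0 0 0 0 0'
python3 - <<'E'
from h import *
a=r.get_image("side");b=r.get_image("top");cv2.imwrite("pics/side6.png",a[:,:,::-1]);cv2.imwrite("pics/top6.png",b[:,:,::-1])
cv2.imwrite("pics/z6.png",np.hstack([cv2.resize(a[120:240,265:385,::-1],(400,400)),cv2.resize(b[205:300,225:320,::-1],(400,400))]))
E
```

```text
tcp_pos: [0.5832, 0.1499, 0.0958]
ft_force: [0.6, -0.3, -0.0]
opening: 0.0555
grasp_force: 0.0
tcp_pos: [0.5122, -0.0082, 0.2462]
opening: 0.0696
time: 30.4
tcp_pos: [0.4835, -0.0891, 0.2462]
tcp_rot: [-0.0, 1.0, -0.0, 0.0]
ft_force: [0.5, 0.3, -0.7]
opening: 0.0695
grasp_force: 0.0
```

View pics/z6.png

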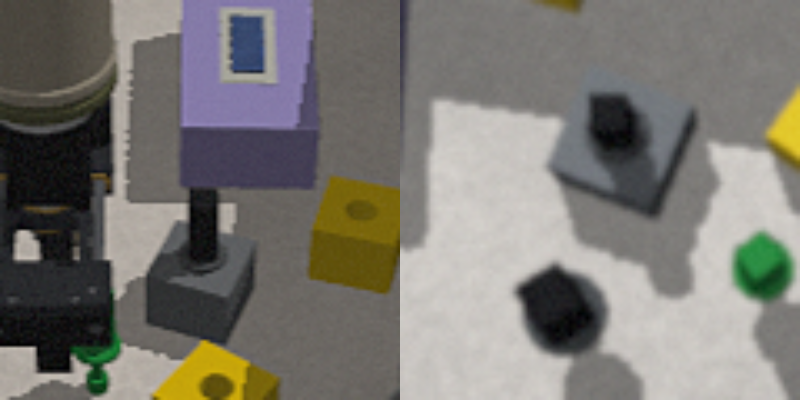

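The tool stands upright in the grey stand with its flange on the top face (side crop 205,260), and the gripper is clear. Handing in.

```bash
python3 -c "
from rig import r;print(r.hand_in())"
```

```text
the job is handed in; nothing more can be done
None
```

I ran the blade round the bore until it reached its stop all the way, put the tool back upright and fully down in the grey stand, let go, and handed the job in. The push was usually 5–10 N, but one x-axis touch probe reached 12.6 N sideways, slightly over the 12 N guide and under the 20 N limit. No verdict came back, and I judged the lip flush from force and position readings because the cameras are too coarse to show it.

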